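Clear the clogged tubes of a paint-pouring head

TASK

Some of the tubes of the paint-pouring head are clogged with dried paint plugs. Turn the shutter knob clockwise until it clicks open, lift the push rod off its two hooks and use it to push every plug out of its tube's far end onto the shelf there; then, in any order, hang the rod back in its two hooks, put all the plugs in the round waste tub standing upright on the bench, and turn the knob back until it clicks shut. Leave the bottle, the cup and the jar alone.

Things in the scene. Friction and masses are not known exactly. Their poses are not given: they have to be found in the camera images.
- head: pouring head, fixed: grey base 300 (x) by 80 (y) by 38 mm high carrying three level square steel tubes, 80 mm long along y, 42 mm outside, bore 34 mm square, axes 59 mm above the bench at x -22, +40, +102 mm; tops 80 mm high, slit 16 mm wide lengthwise (a plug shows in it), spring covers to 87 mm. Origin on the bench under the middle of the tubes' length. Entries at y +40 mm (open bench before them), exits (far ends) at y -40
- shelf (a point): centre of the flat outfeed shelf's top, 38 mm above the bench (4 mm below the bores' floor); it runs from the exits (y -40 of head) to a lip 8 mm high at y -140, and from x -70 to +145. In each tube a spring presses on the plug from above, so that about 7 N (5 to 10) pushes it along; an ejected plug stays lying flat on the shelf before its exit
- shutter (a joint): travel of the shutter, m, driven by the knob: 0 shut, 0.031 open (towards +x of head). An aluminium bar at y -45 mm, 81 to 93 mm above the bench, with three hanging blades 30 mm wide and 5 mm thick, which cover the exits when shut and stand between them when open
- knob_grip (a point): on the axis (vertical) of the shutter knob, at the height to grip (75 mm above the bench, at x -105, y 0 mm of head). The knob is black: a disc of 52 mm diameter with a bar grip on top, 49 mm long, 14 mm wide, from 25 mm below to 7 mm above this point; at knob value 0 the bar lies along the x axis of head
- knob (a joint): angle of the shutter knob in rad, 0 = shut to 1.3 = open (stops at both ends), growing clockwise seen from above. A spring detent resists with up to about 0.2 N m up to the middle (0.65), then clicks it on to the other end; the same on the way back
- bore1_in (a point): centre of the bore's mouth of tube 1 at its entry end (x -22, y +40, z +59 mm in head)
- bore2_in (a point): centre of the bore's mouth of tube 2 at its entry end (x +40, y +40, z +59 mm in head)
- bore3_in (a point): centre of the bore's mouth of tube 3 at its entry end (x +102, y +40, z +59 mm in head)
- bore1_out (a point): centre of the bore's mouth of tube 1 at its exit end (x -22, y -40, z +59 mm in head)
- bore2_out (a point): centre of the bore's mouth of tube 2 at its exit end (x +40, y -40, z +59 mm in head)
- bore3_out (a point): centre of the bore's mouth of tube 3 at its exit end (x +102, y -40, z +59 mm in head)
- plug1: dried blue paint plug, 31 by 31 mm, 60 mm long along its y, origin at its centre, 60 g; starts stuck in tube 1, near its middle (may be absent)
- plug2: dried blue paint plug, 31 by 31 mm, 60 mm long along its y, origin at its centre, 60 g; starts stuck in tube 2, near its middle (may be absent)
- plug3: dried blue paint plug, 31 by 31 mm, 60 mm long along its y, origin at its centre, 60 g; starts stuck in tube 3, near its middle (may be absent)
- rod: the push rod, 180 g: a square wooden handle 56 mm long (x) and 28 by 28 mm, origin at the handle's centre; a round aluminium shaft of 16 mm diameter runs from it 125 mm along +x to the tip, and a 16 mm stub runs back along -x to a rubber cap of 24 mm diameter at x -62 to -68 mm. It starts hanging level, with stub and shaft in the two hooks and the handle between them
- rod_tip (a point): the flat tip of the push rod, 153 mm along +x from the handle's centre
- hanger: the rod's hanger, fixed: wooden foot (190 by 90 mm, 14 mm high) with two dark wire hooks at x -47 and +65 mm, each rising at y +30 mm to 126 mm above the bench, then a trough at y 0 (floor 18 mm wide, wire top at 104 mm) and an upturned tip at y -24 mm, 126 mm high. Origin on the bench under the hung rod's origin; the rod hangs along x, shaft towards +x at the start
- hang (a point): where the rod's origin is when hung as at the start: 112 mm above the bench over the origin of hanger, axes as the hanger's
- tub: the red round waste tub, loose, open at the top, 140 mm in diameter at the rim tapering to 112 mm at the foot, 75 mm high, 4 mm wall; origin at the centre of its underside
- bottle: bystander: white bottle, 60 mm in diameter, 170 mm high, origin under its centre
- cup: bystander: yellow cup, 76 mm in diameter, 95 mm high, origin under its centre
- jar: bystander: glass jar, 70 mm in diameter, 80 mm high, origin under its centre
There are look-alikes about, which are no part of the job. What is shaped like the plug2 but pink or turquoise is not meant.

How it is judged:
By the outcome, as a careful person would: the job done as asked, in the order asked, and still so for the second after the job is handed in, with the robot touching nothing.
Of plug1, plug2, plug3 only 2 to 3 are there at a start; the rules pass over those that are not, and their reading is None.
At some moment in a run one of tub may be knocked a few centimetres aside while the robot is not near it.
Once in a run the grip may slacken for a moment while it holds something.
It also fails if it takes over 210 s, if anything falls off the work surface, if the arm or the gripper's body presses on something with over 40 N, if the wrist force passes 120 N, or if a joint passes its speed limit or range.

ROBOT

A 6-joint arm with a two-finger parallel gripper is mounted at the origin on the work surface. World frame = base frame: x ahead of the robot, y to its left, z up, the work surface at z = 0. Lengths are in mm, angles in degrees, forces in N, time in s.
With the tool pointing down it reaches from about 350 to 875 mm from the base axis. Payload 4.2 kg.
Tool frame: the origin (TCP) lies on the centre line of the jaws, within the pads' length; the fingertips stand 8 mm ahead of it and the grasp point (between the pads) lies 11 mm behind it; z points along the fingers, y is the line along which they close (so a half turn about z gives the same grasp; the last joint's range is limited). The gripper opens to 87 mm and grips with 3 to 60 N. Pads are 19 mm wide; open, the fingers measure 117 mm over their backs; the gripper's body (75 mm by 190 mm) begins 51 mm behind the grasp point.
Start: joints at [-56.803, 22.042, 0.453, 0, -68.411, -14.817], TCP at [197.094, -593.088, 192.45] pointing down, gripper open.
Joint ranges: [-179.83, 179.83], [-69.29, 118.12], [-61.27, 80.66], [-181.25, 117.63], [-171.15, -9.14], [-177.46, 177.46]. Speed limits (degrees/s): [159.86, 159.86, 180, 180, 180, 180].

INTERFACE

Orientations are given as a 3x3 rotation matrix whose columns are the frame's x, y, z axes.
In Python, from bench import ctrl gives the robot as it stands.
- The arm moves only by the shell command python3 -m crank 'ROWS' [OPENING] [FORCE]. ROWS is text: rows parted by semicolons, each of 4 numbers parted by spaces: the shift along the tool's x, y, z in cm, then the turn about the tool's z in rad. In form: x y z yaw; .... A call has 1 to 8 rows; each row is the pose to reach, as a shift and turn from the pose commanded when the call began, along the tool's axes at that moment; what a row does not reach only later rows make up. A row lasts 1/8 s, in which the tool goes at most 62.5 mm and 10.7 degrees, less where a joint would pass 70% of its speed; a pose out of reach is approached as far as the arm can. A call with a gripper value outside its range is refused whole. OPENING is the finger opening in cm, from 0 to 8.7, set as the call begins (- or left out, the last holds). The fingers move at their own pace and stop on an object; FORCE is the grip in N (left out, the last holds). Time passes only in rows, so rows that repeat a pose let the fingers close. It gives the time, the measured TCP pose, the force, the opening and the grip force at its end, in the units of the state.
- ctrl.get_obs(): the state, without advancing time (a new reading comes with each control period).
- ctrl.read_camera(name): name is "side" or "top" or "wrist"; returns the picture (384x512x3 uint8, red, green, blue); there is no depth.
- ctrl.camera_info(name): a dict with "fx", "fy", "cx", "cy" (pixels), "k1" (the pictures are not rectified: a ray, as slopes to the right and down, at radius r is drawn at 1 + k1 r^2 times it, then the intrinsics apply), "world_from_camera" (4x4, takes a point from camera to world coordinates). Camera axes: x right, y up, looking along -z (the intrinsics and any distortion apply to the point x, -y, -z); pixel columns grow to the right and rows downward; lengths in mm; the calibration is good to about 2 mm. A picture is of the moment at which its call begins: read the wrist's pose just before it. camera_info takes no time and is no camera call; for the wrist camera it gives the pose at the moment of the call.
- ctrl.finish_job(): hands the job in; it is judged then, once.
The state is a dict: "t": time; "qpos": joint angles; "dq": joint speeds; "joint_torque": joint torques, N m; "tcp_pos": TCP position; "ee_rot": TCP orientation; "contact_force": force on the tool from outside, world axes, zero at the start; "moment": the same for the moment, N m; "opening": opening from 0.0 (shut) to 1.0 (fully open); "gripper_force": force on a finger pad.
Only numpy, scipy, OpenCV 4.12 (cv2) and the standard library are available. Lean on these libraries where they do the work, as an engineer would, in place of code of your own. Each camera call takes 0.05 s, during which the arm holds its last target. There are 200 camera calls.

## Working session

There is one attempt and no reset: what is moved stays moved. The work goes in short steps, Python scripts to look and compute and a shell command to move; the robot and the scene stay as the last step left them, time stands still between calls to the robot, and variables do not carry over. Pictures are saved under pics/ and viewed, at most 14 in all, crops included, and the job is handed in when it is done.

```bash
ls; mkdir -p pics; cat > h.py <<'E'
import numpy as np, cv2
from bench import ctrl
def info(n): return ctrl.camera_info(n)
def ray(ci,u,v):
    a=np.array([(u-ci["cx"])/ci["fx"],(v-ci["cy"])/ci["fy"]]); p=a.copy()
    for _ in range(20): p=a/(1+ci["k1"]*(p@p))
    M=np.array(ci["world_from_camera"]); d=M[:3,:3]@np.array([p[0],-p[1],-1]); return M[:3,3],d/np.linalg.norm(d)
def onz(ci,u,v,z):
    o,d=ray(ci,u,v); return o+d*(z-o[2])/d[2]
def proj(ci,P):
    M=np.array(ci["world_from_camera"]); q=M[:3,:3].T@(np.array(P,float)-M[:3,3]); s=np.array([q[0],-q[1]])/-q[2]
    s=s*(1+ci["k1"]*(s@s)); return s[0]*ci["fx"]+ci["cx"],s[1]*ci["fy"]+ci["cy"]
def tri(r1,r2):
    (o1,d1),(o2,d2)=r1,r2
    t=np.linalg.lstsq(np.c_[d1,-d2],o2-o1,rcond=None)[0]; a=o1+t[0]*d1;b=o2+t[1]*d2
    return (a+b)/2,np.linalg.norm(a-b)
def snap(n,f):
    ci=info(n); im=ctrl.read_camera(n); np.savez('pics/'+f+'.npz',im=im,M=ci["world_from_camera"]); cv2.imwrite('pics/'+f+'.png',im[:,:,::-1]); return ci,im
def load(n,f):
    ci=dict(info(n)); z=np.load('pics/'+f+'.npz'); ci["world_from_camera"]=z['M']; return ci,z['im']
E
python3 - <<'E'
from h import *
np.set_printoptions(precision=3,suppress=True)
for n in("top","side"):
    ci,im=snap(n,n+'0'); print(n,{k:ci[k] for k in('fx','cx','cy','k1')},np.array(ci["world_from_camera"]))
print(ctrl.get_obs()["ee_rot"])
a=cv2.imread('pics/top0.png');b=cv2.imread('pics/side0.png')
E
```

```text
pics
top {'fx': 349.51307945853375, 'cx': 256.5310428000849, 'cy': 190.85292987495518, 'k1': -0.013493029612431042} [[   0.021    0.994   -0.104  473.774]
 [  -1.       0.02    -0.015   -1.993]
 [  -0.013    0.104    0.994 1149.742]
 [   0.       0.       0.       1.   ]]
side {'fx': 370.85054456492895, 'cx': 262.0241653916883, 'cy': 190.98921168204944, 'k1': -0.10205971541651558} [[ -0.933   0.254  -0.257 350.637]
 [ -0.361  -0.685   0.633 561.409]
 [ -0.015   0.683   0.73  758.615]
 [  0.      0.      0.      1.   ]]
[[-0.949 -0.315 -0.001]
 [-0.315  0.949  0.002]
 [ 0.     0.002 -1.   ]]
```

View pics/top0.png

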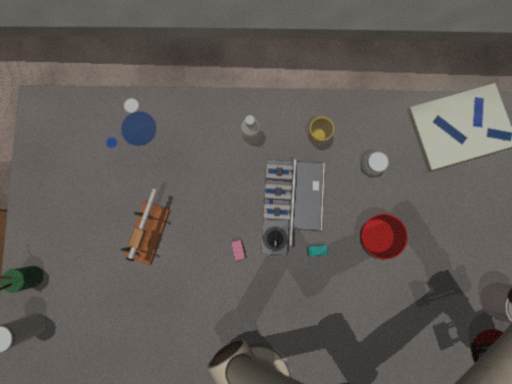

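View pics/side0.png

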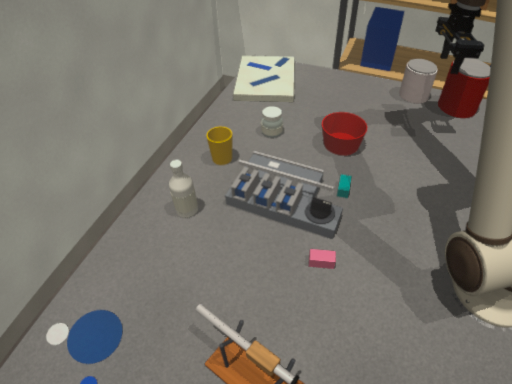

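The top view shows the head at about (280,205), with entries to the left (+y) and the knob at (275,240). The hanger and rod are at (148,230), with the tip up at (153,192). The tub is at (384,236).

Things that could be confused:
- **Plugs:** blue in the slits at (279,172), (278,192) and (278,212). Look-alikes are pink (238,250), turquoise (318,250), and the blue strips on the board at (450,130), (478,112) and (499,134).
- **Tub:** red at (384,236). The look-alike is the red can at (488,345).

I choose the blue in the slits and the tub at (384,236). Next I check the head in a close crop.

```bash
python3 - <<'E'
from h import *
ci,im=load('top','top0')
c=im[145:265,105:345]; 
cv2.imwrite('pics/c1.png',cv2.resize(c[15:,130:],None,fx=5,fy=5,interpolation=cv2.INTER_CUBIC)[:,:,::-1])
for nm,u,v,z in [('knob',275,239,82),('t1',278,212,80),('t3',278,171,80),('rodtip',154,191,112),('rodcap',131,257,112),('tub',384,236,75),('pink',238,250,20),('turq',318,250,20)]:
    print(nm,onz(ci,u,v,z).round())
cs,ims=load('side','side0')
for nm,a,b in [('knob',(275,239),(321,206)),('tip',(154,191),(200,309)),('t3',(278,171),(241,184))]:
    P,e=tri(ray(ci,*a),ray(cs,*b)); print(nm,P.round(),e.round(1))
E
```

```text
knob [440. -45.  82.]
t1 [522. -53.  80.]
t3 [648. -51.  80.]
rodtip [575. 321. 112.]
rodcap [379. 380. 112.]
tub [ 456. -376.   75.]
pink [400.  70.  20.]
turq [ 406. -185.   20.]
knob [440. -45.  63.] 1.2
tip [577. 322. 112.] 2.5
t3 [655. -51.  58.] 6.4
```

View pics/c1.png

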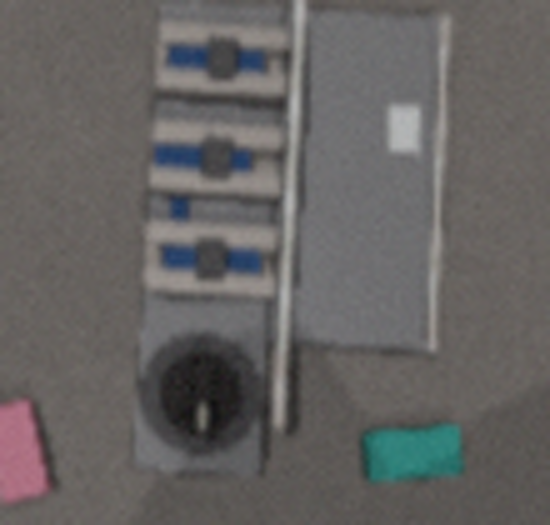

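All three tubes hold a blue plug. The small blue patch between tubes 1 and 2 is only a sticker. I now go above the head for a close look.

```bash
cat >> h.py <<'E'
def go(p,phi=None):
    o=ctrl.get_obs(); R=np.array(o["ee_rot"]); s=R.T@(np.array(p)-np.array(o["tcp_pos"]))/10
    f=np.degrees(np.arctan2(R[1,0],R[0,0])); y=0 if phi is None else np.radians((f-phi+180)%360-180)
    print('row: %.2f %.2f %.2f %.3f'%(*s,y),'n>=%.1f'%max(np.linalg.norm(s)/6.25,abs(y)/.187),'phi %.1f'%f)
E
python3 - <<'E'
from h import *
go([500,-45,400],180)
E
```

```text
row: -46.02 42.45 -20.77 0.321 n>=10.6 phi -161.6
```

```bash
python3 -m crank '0 0 -6 0.04;-3 3 -12 0.08;-7 7 -16 0.12;-11 10.5 -20 0.16;-15 14 -20.8 0.2;-19 17.5 -20.8 0.24;-23 21 -20.8 0.28;-27 25 -20.8 0.32'; python3 -m crank '-4 3.7 0 0;-8 7.4 0 0;-12 11 0 0;-16 14.7 0 0;-19 17.5 0 0;-19 17.5 0 0'; python3 - <<'E'
from h import *
snap('wrist','w1'); o=ctrl.get_obs(); print(o['t'],o['tcp_pos'],o['qpos']); M=np.array(info('wrist')['world_from_camera']);print(M.round(2))
E
```

```text
t: 1.1
tcp_pos: [375.0, -268.9, 400.0]
ee_rot: [[-1.0, 0.001, -0.0], [0.001, 1.0, 0.001], [0.0, 0.001, -1.0]]
contact_force: [0.8, 1.7, -0.1]
opening: 0.999
gripper_force: 0.0
t: 1.85
tcp_pos: [565.7, -93.5, 397.9]
ee_rot: [[-1.0, -0.004, -0.004], [-0.004, 1.0, 0.0], [0.004, 0.0, -1.0]]
contact_force: [0.1, -1.2, -0.7]
opening: 0.996
gripper_force: 0.0
1.9 [564.79057577 -94.62996643 398.92167497] [ 6.68384994e+00  1.32942383e+01  1.67134737e+01 -1.30937981e-02
 -9.35917228e+01 -9.65390762e+01]
[[-0.0000e+00 -9.7000e-01 -2.4000e-01  4.9926e+02]
 [ 1.0000e+00 -0.0000e+00 -0.0000e+00 -9.5500e+01]
 [ 0.0000e+00 -2.4000e-01  9.7000e-01  5.9150e+02]
 [ 0.0000e+00  0.0000e+00  0.0000e+00  1.0000e+00]]
```

View pics/w1.png

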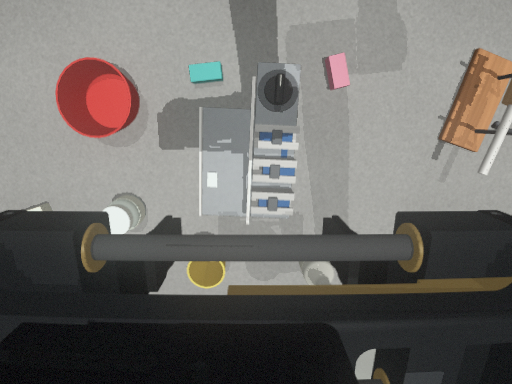

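The wrist view shows the knob at (278,91), the tubes at (277,138), (275,171) and (273,204), the shelf to the left, the tub at (97,98), and the rod at right (500,140). I enlarge the head to measure it.

```bash
python3 - <<'E'
from h import *
ci,im=load('wrist','w1')
cv2.imwrite('pics/c2.png',cv2.resize(im[55:225,190:310],None,fx=5,fy=3.5,interpolation=cv2.INTER_CUBIC)[:,:,::-1])
E
```

```text
(no output)
```

View pics/c2.png

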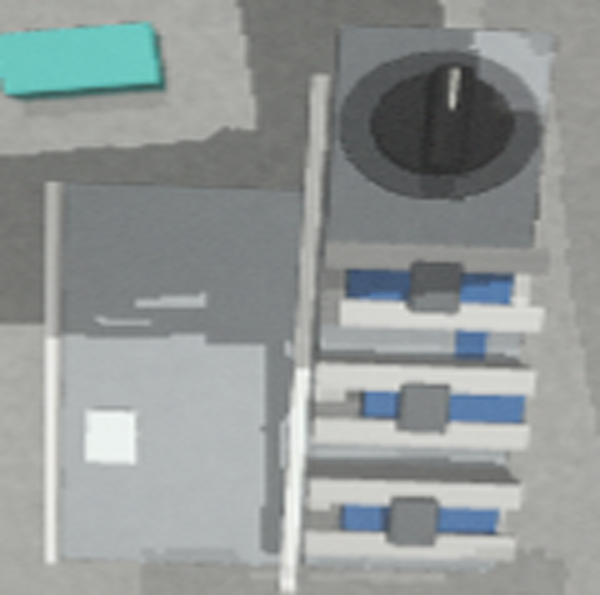

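```bash
python3 - <<'E'
from h import *
ci,im=load('wrist','w1'); ct,_=load('top','top0')
f=lambda X,Y,z: onz(ci,190+X/5,55+Y/3.5,z)
g=lambda X,Y: ray(ct,235+X/5,160+Y/5)
for n,X,Y,z in [('baseTL',337,27,38),('baseTR',552,35,38),('disc',441,125,50),('t1',436,287,87),('t2',424,408,87),('t3',413,521,87),('lipT',52,183,46),('lipB',52,560,46),('barT',320,77,93),('barB',289,590,93)]:
    print(n,f(X,Y,z).round(1))
for n,a,b in [('t1',(436,287),(211,259)),('t2',(424,408),(217,157)),('t3',(413,521),(223,58)),('disc',(441,125),(202,393)),('lipT',(52,183),(433,350)),('lipB',(52,560),(447,15))]:
    P,e=tri(ray(ci,190+a[0]/5,55+a[1]/3.5),g(*b)); print(n,P.round(1),round(e,1))
E
```

```text
baseTL [392.5 -84.1  38. ]
baseTR [395.8  -4.8  38. ]
disc [442.9 -45.8  50. ]
t1 [524.9 -49.   87. ]
t2 [586.7 -51.9  87. ]
t3 [647.7 -54.5  87. ]
lipT [ 472.5 -190.1   46. ]
lipB [ 684.1 -198.1   46. ]
barT [425.8 -90.6  93. ]
barB [ 684.7 -100.7   93. ]
t1 [523.1 -49.6  94. ] 2.9
t2 [583.9 -52.5  99. ] 1.8
t3 [644.  -55.1  98.8] 0.9
disc [441.4 -46.5  48.7] 3.2
lipT [ 469.4 -201.6  -15.5] 1.3
lipB [ 681.2 -197.5   54.5] 2.1
```

```bash
cat >> h.py <<'E'
O=np.array([546.8,-50.2]); HY=-2.4
def H(x,y,z):
    a=np.radians(HY); return [O[0]+x*np.cos(a)-y*np.sin(a),O[1]+x*np.sin(a)+y*np.cos(a),z]
E
python3 - <<'E'
from h import *
print(H(-105,0,64))
go(H(-105,0,120),177.6);go(H(-105,0,64),177.6)
E
```

```text
[np.float64(441.89210283961984), np.float64(-45.80305635843404), 64]
row: 12.19 4.92 27.93 0.044 n>=4.9 phi -179.9
row: 12.18 4.92 33.53 0.044 n>=5.8 phi -179.9
```

```bash
python3 -m crank '4 1.7 3 .044;8 3.4 8 .044;12.2 4.9 13 .044;12.2 4.9 19 .044;12.2 4.9 25 .044;12.2 4.9 28 .044;12.2 4.9 28 .044;12.2 4.9 28 .044' 3.2 40; python3 - <<'E'
from h import *
snap('wrist','w2'); snap('top','top2')
ci,im=load('wrist','w2'); print([np.round(proj(ci,H(-105,0,z))) for z in (50,82)])
cv2.imwrite('pics/w2c.png',im[0:260,80:430,::-1])
go(H(-105,0,64),177.6)
E
```

```text
t: 2.9
tcp_pos: [443.5, -47.0, 122.2]
ee_rot: [[-0.999, 0.043, 0.003], [0.043, 0.999, 0.0], [-0.003, 0.0, -1.0]]
contact_force: [0.4, 0.2, 0.5]
opening: 0.375
gripper_force: 0.0
[array([253., 190.]), array([254., 198.])]
row: 0.21 0.07 5.84 -0.002 n>=0.9 phi 177.5
```

View pics/w2c.png

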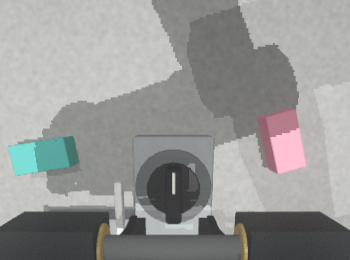

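The knob appears at (253,187) against a prediction of (253,190), and its bar lies along the tool x. I descend, grip and turn.

```bash
python3 -m crank '.2 .05 3 0;.2 .05 5.8 0;.2 .05 5.8 0;.2 .05 5.8 0'; python3 -m crank '0 0 0 0;0 0 0 0;0 0 0 0;0 0 0 0' 0 40;  python3 -m crank '0 0 0 .16;0 0 0 .32;0 0 0 .48;0 0 0 .64;0 0 0 .8;0 0 0 .96;0 0 0 1.12;0 0 0 1.3'; python3 -m crank '0 0 0 .02;0 0 0 .02'
```

```text
t: 3.5
tcp_pos: [441.8, -45.9, 64.0]
ee_rot: [[-0.999, 0.043, 0.003], [0.043, 0.999, 0.0], [-0.003, 0.0, -1.0]]
contact_force: [1.6, -0.1, -0.0]
opening: 0.365
gripper_force: 0.0
t: 4.0
tcp_pos: [440.4, -46.0, 62.6]
ee_rot: [[-0.999, 0.043, 0.0], [0.043, 0.999, 0.0], [-0.0, 0.0, -1.0]]
contact_force: [-0.2, -0.1, 0.2]
opening: 0.03
gripper_force: 0.0
t: 5.0
tcp_pos: [442.2, -55.8, 61.7]
ee_rot: [[-0.238, 0.971, -0.005], [0.971, 0.238, 0.024], [0.024, 0.001, -1.0]]
contact_force: [1.2, 0.9, 0.3]
opening: 0.005
gripper_force: 0.0
t: 5.25
tcp_pos: [442.9, -58.9, 61.5]
ee_rot: [[-0.222, 0.975, -0.006], [0.975, 0.222, 0.028], [0.029, 0.001, -1.0]]
contact_force: [0.1, -0.4, -0.5]
opening: 0.009
gripper_force: 0.0
```

```bash
python3 - <<'E'
from h import *
snap('wrist','w3'); ct,it=snap('top','top3'); cs,s=snap('side','side3')
a=cv2.resize(it[150:270,220:340],None,fx=4,fy=4); b=cv2.resize(s[140:260,220:350],None,fx=2.4,fy=4)
cv2.imwrite('pics/c3.png',np.hstack([a,b])[:,:,::-1]); o=ctrl.get_obs(); print(o)
E
```

```text
{'t': 5.4, 'qpos': array([  12.06801557,   13.89114637,  -32.68508256,   -2.42574357,
        -43.43247658, -177.4159748 ]), 'dq': array([ 0.12369483, -0.03304733,  0.02511223, -0.08810206, -0.04012145,
        0.10115985]), 'joint_torque': array([-8.66342615e-02, -2.66153061e+01,  1.37025002e+01,  2.97348417e+00,
       -4.03047935e-02, -2.41220412e-03]), 'tcp_pos': array([442.7818163 , -58.5846133 ,  61.56116994]), 'ee_rot': array([[-2.22999950e-01,  9.74801233e-01, -5.79465315e-03],
       [ 9.74384290e-01,  2.23074084e-01,  2.85168216e-02],
       [ 2.90908698e-02,  7.13030791e-04, -9.99576517e-01]]), 'contact_force': array([-0.0972996 ,  0.84850476, -0.31864729]), 'moment': array([-0.21649445,  0.0044909 ,  0.02359904]), 'gripper_force': 0.0, 'opening': 0.004381844393331661}
```

View pics/c3.png

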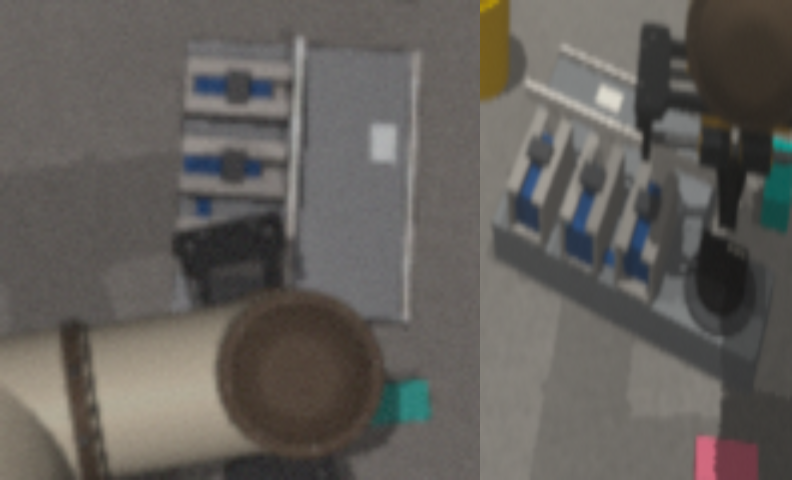

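```bash
python3 - <<'E'
from h import *
ci,im=load('wrist','w3'); o=ctrl.get_obs(); p=np.array(o['tcp_pos']);z=np.array(o['ee_rot'])[:,2]
print('tcp',proj(ci,p),'tip',proj(ci,p+8*z),'knob',proj(ci,H(-105,0,82)),'disc',proj(ci,H(-105,0,50)))
cs=info('side'); print('side tip',proj(cs,p+8*z),'knob',proj(cs,H(-105,0,82)))
M=np.array(ci['world_from_camera']);print((np.array(o['ee_rot']).T@(M[:3,3]-p)).round(1))
cv2.imwrite('pics/w3b.png',im[:,:,::-1])
E
```

```text
tcp (np.float64(251.4663407484295), np.float64(214.5144654889221)) tip (np.float64(251.4612096924979), np.float64(211.08230868211643)) knob (np.float64(254.59012819445212), np.float64(204.90736089105224)) disc (np.float64(254.07789032933155), np.float64(193.82917515749892))
side tip (np.float64(321.0680580577605), np.float64(204.4373495404953)) knob (np.float64(321.25016554791165), np.float64(200.51668651063602))
[  65.    -0.  -192.4]
```

View pics/w3b.png

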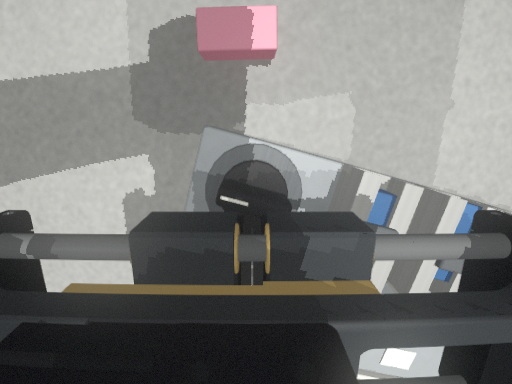

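The knob is unturned: its mark at (234,201) still lies along head x. The fingers closed beside or above the bar, and J6 hit its limit. I lift, unwind to the other half-turn, and check the tip in the side camera.

```bash
python3 -m crank '0 0 -3 0;0 0 -6 0;0 0 -6 -.18;0 0 -6 -.36;0 0 -6 -.54;0 0 -6 -.72;0 0 -6 -.9;0 0 -6 -1.08' 3.2; python3 -m crank '0 0 0 -.18;0 0 0 -.36;0 0 0 -.54;0 0 0 -.72;0 0 0 -.9;0 0 0 -1.08;0 0 0 -1.26;0 0 0 -1.44';python3 -m crank '0 0 0 -.18;0 0 0 -.36;0 0 0 -.54;0 0 0 -.72;0 0 0 -.9;0 0 0 -1.08;0 0 0 -1.26;0 0 0 -1.44'; python3 - <<'E'
from h import *
ci,im=snap('side','side4');o=ctrl.get_obs(); p=np.array(o['tcp_pos']);R=np.array(o['ee_rot'])
print(p,o['qpos'],o['opening']);print(R.round(3))
for s in (-1,1):
  for d in(0,23): print(proj(ci,p+8*R[:,2]+s*(d+16)*R[:,1]))
go(H(-105,0,120),-2.4)
cv2.imwrite('pics/c4.png',cv2.resize(im[130:260,230:370],None,fx=5,fy=4.5)[:,:,::-1])
E
```

```text
t: 6.4
tcp_pos: [443.1, -60.2, 121.5]
ee_rot: [[-0.966, 0.257, -0.006], [0.257, 0.966, 0.029], [0.013, 0.026, -1.0]]
contact_force: [-0.9, -0.0, -0.4]
opening: 0.369
gripper_force: 0.0
t: 7.4
tcp_pos: [443.1, -60.2, 121.5]
ee_rot: [[-0.381, -0.925, -0.006], [-0.924, 0.38, 0.029], [-0.024, 0.016, -1.0]]
contact_force: [0.2, -0.1, 0.6]
opening: 0.365
gripper_force: 0.0
t: 8.4
tcp_pos: [443.1, -60.2, 121.5]
ee_rot: [[0.867, -0.498, -0.006], [-0.498, -0.867, 0.029], [-0.019, -0.022, -1.0]]
contact_force: [0.2, 0.0, 0.5]
opening: 0.367
gripper_force: 0.0
[443.12755783 -60.19166101 121.55572288] [ 11.84829355   9.10080709 -28.22562214  -2.09854178 -52.67303351
  49.77665168] 0.3684323343421757
[[ 0.869 -0.495 -0.006]
 [-0.494 -0.869  0.029]
 [-0.019 -0.022 -1.   ]]
(np.float64(318.9318721920835), np.float64(190.54650988467708))
(np.float64(312.0461699895445), np.float64(194.98253587691283))
(np.float64(328.2310530527876), np.float64(184.54977450195244))
(np.float64(334.71865959584557), np.float64(180.36210740442405))
row: -0.82 -1.19 0.20 -0.475 n>=2.5 phi -29.6
```

View pics/c4.png

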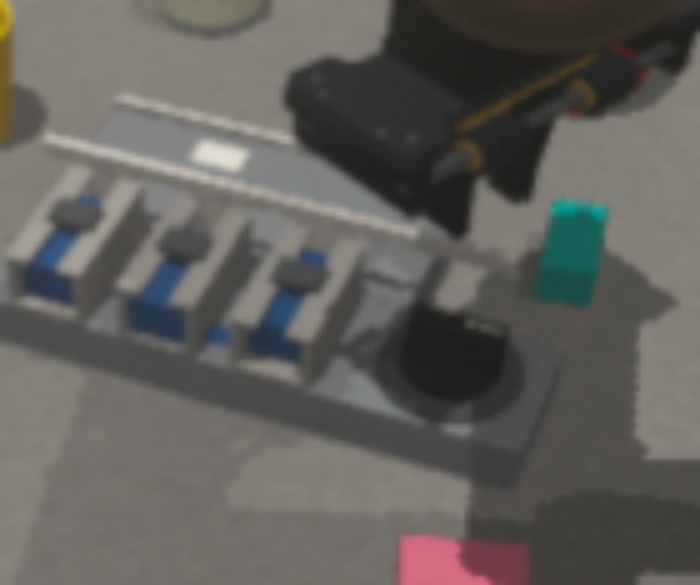

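```bash
python3 - <<'E'
from h import *
ci,_=load('side','side4');o=ctrl.get_obs(); p=np.array(o['tcp_pos']);R=np.array(o['ee_rot'])
for s in (8,-5,-20):
  print(s)
  for sg in(-1,1): print([tuple(np.round(proj(ci,p+s*R[:,2]+sg*d*R[:,1]+x*R[:,0]),0)) for d in(16,31) for x in(-9.5,9.5)])
c1,im=load('wrist','w1'); M=np.array(c1['world_from_camera'])
# tool frame of w1 : camera at tool (65,0,-192.4)
Rw=np.array([[-1,-.004,0],[-.004,1,0],[0,0,-1]]); pw=M[:3,3]-Rw@np.array([65,0,-192.4])
for s in (8,-11,-30,-60): print(s,[tuple(np.round(proj(c1,pw+Rw@np.array([x,y,s])))) for y in(-43,43) for x in(-9.5,9.5)])
E
```

```text
8
[(np.float64(322.0), np.float64(193.0)), (np.float64(316.0), np.float64(188.0)), (np.float64(317.0), np.float64(196.0)), (np.float64(312.0), np.float64(191.0))]
[(np.float64(331.0), np.float64(187.0)), (np.float64(325.0), np.float64(182.0)), (np.float64(335.0), np.float64(184.0)), (np.float64(330.0), np.float64(180.0))]
-5
[(np.float64(322.0), np.float64(189.0)), (np.float64(317.0), np.float64(184.0)), (np.float64(318.0), np.float64(192.0)), (np.float64(312.0), np.float64(187.0))]
[(np.float64(332.0), np.float64(183.0)), (np.float64(326.0), np.float64(179.0)), (np.float64(336.0), np.float64(180.0)), (np.float64(330.0), np.float64(176.0))]
-20
[(np.float64(323.0), np.float64(184.0)), (np.float64(317.0), np.float64(180.0)), (np.float64(318.0), np.float64(187.0)), (np.float64(313.0), np.float64(183.0))]
[(np.float64(333.0), np.float64(178.0)), (np.float64(327.0), np.float64(174.0)), (np.float64(337.0), np.float64(175.0)), (np.float64(331.0), np.float64(171.0))]
8 [(np.float64(195.0), np.float64(224.0)), (np.float64(193.0), np.float64(200.0)), (np.float64(308.0), np.float64(224.0)), (np.float64(309.0), np.float64(200.0))]
-11 [(np.float64(189.0), np.float64(233.0)), (np.float64(188.0), np.float64(207.0)), (np.float64(314.0), np.float64(233.0)), (np.float64(315.0), np.float64(207.0))]
-30 [(np.float64(183.0), np.float64(245.0)), (np.float64(181.0), np.float64(216.0)), (np.float64(320.0), np.float64(245.0)), (np.float64(322.0), np.float64(216.0))]
-60 [(np.float64(170.0), np.float64(269.0)), (np.float64(167.0), np.float64(235.0)), (np.float64(333.0), np.float64(269.0)), (np.float64(336.0), np.float64(235.0))]
```

The side view puts the fingertips at (322,182) and (335,173). They stand about 25–30 mm higher than the state says, and the wide-open view agrees. So the fingers closed above the bar. I centre again and go lower in small steps, watching the force.

```bash
python3 -m crank '-.4 -.6 0 -.16;-.8 -1.2 .2 -.32;-.8 -1.2 .2 -.475;-.8 -1.2 2 -.475;-.8 -1.2 5 -.475;-.8 -1.2 6 -.475;-.8 -1.2 6 -.475;-.8 -1.2 6 -.475'; python3 -m crank '0 0 .5 0;0 0 .5 0'; python3 - <<'E'
from h import *
go(H(-105,0,40),-2.4)
print(ctrl.get_obs()['qpos'])
E
```

```text
t: 9.45
tcp_pos: [443.0, -44.2, 62.9]
ee_rot: [[0.999, -0.053, -0.004], [-0.053, -0.998, 0.029], [-0.005, -0.029, -1.0]]
contact_force: [0.4, 0.6, 1.1]
opening: 0.37
gripper_force: 0.0
t: 9.7
tcp_pos: [442.0, -44.2, 57.1]
ee_rot: [[0.999, -0.053, -0.006], [-0.053, -0.998, 0.029], [-0.007, -0.028, -1.0]]
contact_force: [-0.6, 0.1, 0.4]
opening: 0.368
gripper_force: 0.0
row: 0.01 0.21 1.70 -0.011 n>=0.3 phi -3.0
[ 13.99477304  14.05211622 -33.33583053  -2.48216678 -42.54559863
  74.78531754]
```

```bash
python3 -m crank '0 .2 .5 0;0 .2 .5 0'; python3 -m crank '0 0 .5 0;0 0 .5 0';python3 -m crank '0 0 .5 0;0 0 .5 0;0 0 .5 0' | grep -A9 tcp
```

```text
t: 9.95
tcp_pos: [441.5, -46.3, 51.6]
ee_rot: [[0.999, -0.053, -0.007], [-0.053, -0.998, 0.029], [-0.008, -0.028, -1.0]]
contact_force: [0.7, -0.3, 0.3]
opening: 0.362
gripper_force: 0.0
t: 10.2
tcp_pos: [441.5, -46.0, 46.5]
ee_rot: [[0.999, -0.053, -0.007], [-0.053, -0.998, 0.029], [-0.008, -0.028, -1.0]]
contact_force: [0.4, -0.7, 0.1]
opening: 0.368
gripper_force: 0.0
tcp_pos: [441.9, -45.8, 41.9]
ee_rot: [[0.999, -0.053, -0.006], [-0.053, -0.998, 0.029], [-0.007, -0.028, -1.0]]
contact_force: [-0.7, 0.1, -0.3]
opening: 0.373
gripper_force: 0.0
```

Nominal tips are at z 34, well below the disc top, with no contact. That confirms the fingers are about 25–30 mm shorter than stated. I close here.

```bash
python3 -m crank '0 0 0 0;0 0 0 0;0 0 0 0;0 0 0 0' 0 40; python3 - <<'E'
from h import *
snap('side','side5')
E
```

```text
t: 11.08
tcp_pos: [442.1, -45.0, 42.1]
ee_rot: [[0.999, -0.053, -0.005], [-0.053, -0.998, 0.03], [-0.007, -0.029, -1.0]]
contact_force: [-0.8, 4.9, 0.0]
opening: 0.154
gripper_force: 40.0
```

```bash
python3 -m crank '0 0 0 .16;0 0 0 .32;0 0 0 .48;0 0 0 .64;0 0 0 .8;0 0 0 .96;0 0 0 1.12;0 0 0 1.3'; python3 -m crank '0 0 0 .03;0 0 0 .03'; python3 - <<'E'
from h import *
ct,im=snap('top','top6'); 
cv2.imwrite('pics/c6.png',cv2.resize(im[145:265,225:345],None,fx=4,fy=4)[:,:,::-1])
o=ctrl.get_obs();print(o['opening'],o['gripper_force'],o['moment'])
E
```

```text
t: 12.12
tcp_pos: [441.4, -45.9, 42.1]
ee_rot: [[0.21, -0.978, -0.006], [-0.977, -0.21, 0.029], [-0.029, 0.0, -1.0]]
contact_force: [-1.9, 0.5, 2.4]
opening: 0.156
gripper_force: 40.0
t: 12.38
tcp_pos: [441.4, -45.9, 42.1]
ee_rot: [[0.19, -0.982, -0.006], [-0.981, -0.19, 0.028], [-0.029, 0.001, -1.0]]
contact_force: [-3.6, 0.7, 4.2]
opening: 0.156
gripper_force: 40.4
0.1553237794272419 40.43891966342926 [0.08815445 0.84634675 0.61672076]
```

View pics/c6.png

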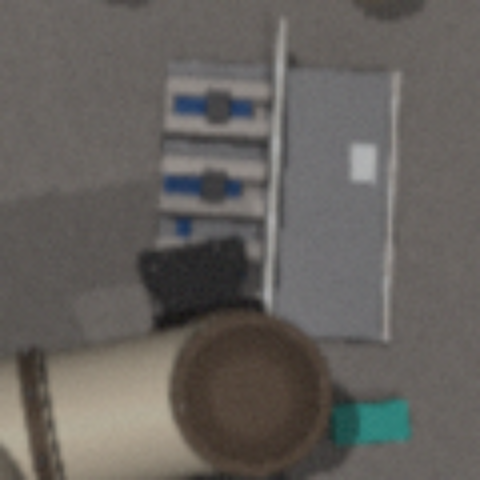

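The shutter bar's end moved from about row 159 to row 149, which is 31 mm, so the shutter is open. I release, lift, and go to look at the rod.

```bash
python3 -m crank '0 0 0 0;0 0 0 0;0 0 0 0;0 0 -5 0;0 0 -10 0;0 0 -15 0;0 0 -20 0;0 0 -25 0' 3.2; python3 - <<'E'
from h import *
go([344,392,320],-16.7)
E
```

```text
t: 13.42
tcp_pos: [443.1, -53.0, 293.6]
ee_rot: [[0.186, -0.982, -0.005], [-0.982, -0.186, 0.029], [-0.029, -0.001, -1.0]]
contact_force: [1.4, -0.2, -0.9]
opening: 0.372
gripper_force: 0.0
row: -45.63 1.44 -1.29 -1.092 n>=7.3 phi -79.3
```

```bash
python3 -m crank '-5.7 .2 -.2 -.137;-11.4 .4 -.3 -.273;-17.1 .5 -.5 -.41;-22.8 .7 -.7 -.546;-28.5 .9 -.8 -.683;-34.2 1.1 -1 -.82;-40 1.2 -1.1 -.956;-45.6 1.4 -1.3 -1.09' 5.5;python3 -m crank '0 0 0 0;0 0 0 0'|head -3; python3 - <<'E'
from h import *
ci,im=snap('wrist','w7')
hsv=cv2.cvtColor(im,cv2.COLOR_RGB2HSV)
cv2.imwrite('pics/w7v.png',im[:,:,::-1])
print(proj(ci,[577,322,112]),proj(ci,[430,366,112]))
E
```

```text
t: 14.42
tcp_pos: [343.7, 393.8, 318.2]
ee_rot: [[0.959, -0.284, -0.005], [-0.284, -0.958, 0.029], [-0.014, -0.026, -1.0]]
contact_force: [0.7, 1.3, -0.3]
opening: 0.634
gripper_force: 0.0
t: 14.68
tcp_pos: [344.3, 391.7, 317.8]
ee_rot: [[0.957, -0.289, -0.006], [-0.289, -0.957, 0.028], [-0.014, -0.025, -1.0]]
(np.float64(254.93190297081588), np.float64(-23.966690327185802)) (np.float64(254.91261042895113), np.float64(102.4362708643787))
```

View pics/w7v.png

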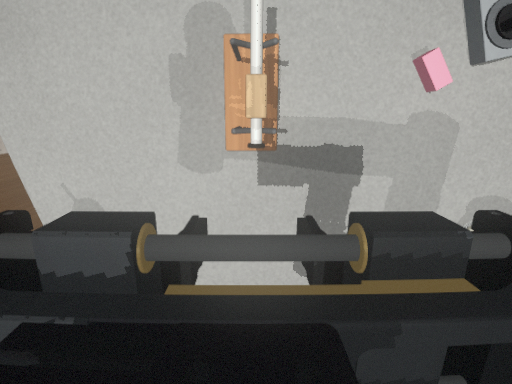

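The handle spans (246,74) to (267,118), so its centre is at (256.5,96). The axis is vertical in the picture, so it is aligned with the tool. The shaft goes up the picture and the cap is at (256,146).

```bash
python3 - <<'E'
from h import *
ci,im=load('wrist','w7')
a=onz(ci,256.5,74,120);b=onz(ci,256.5,118,120);print(a,b,np.linalg.norm(a-b))
s=onz(ci,257,5,112);c=onz(ci,256.5,146,112);d=s-c;print(s,c,np.degrees(np.arctan2(d[1],d[0])))
h=(a+b)/2;print(h, c+68*d/np.linalg.norm(d))
# height check from top view: handle centre
ct,it=load('top','top0');print('top predicted handle',proj(ct,[h[0],h[1],112]))
go([h[0],h[1],180],-16.9);go([h[0],h[1],78],-16.9)
E
```

```text
[463.17518539 353.81317851 120.        ] [409.66083724 369.73275774 120.        ] 55.832055853726814
[544.13309035 329.10236642 112.        ] [373.05815397 380.68342934 112.        ] -16.7786637308733
[436.41801131 361.77296812 120.        ] [438.16319427 361.05351013 112.        ]
top predicted handle (np.float64(138.07446618626307), np.float64(237.40153721518445))
row: 9.83 0.51 13.67 0.001 n>=2.7 phi -16.8
row: 9.97 0.77 23.87 0.001 n>=4.1 phi -16.8
```

```bash
python3 -m crank '5 .3 3 0;9.9 .6 8 0;9.9 .6 14 0;9.9 .7 19 0;9.9 .7 22 0;9.9 .7 23.9 0;9.9 .7 23.9 0;9.9 .7 23.9 0';python3 -m crank '0 0 0 0;0 0 0 0;0 0 0 0;0 0 0 0' 0 40; python3 - <<'E'
from h import *
ci,im=snap('side','side8');o=ctrl.get_obs();print(o['opening']*87,o['tcp_pos'])
E
```

```text
t: 15.72
tcp_pos: [436.8, 363.4, 79.2]
ee_rot: [[0.957, -0.29, -0.004], [-0.289, -0.957, 0.03], [-0.013, -0.028, -1.0]]
contact_force: [0.0, 0.5, 0.3]
opening: 0.627
gripper_force: 0.0
t: 16.23
tcp_pos: [436.0, 363.7, 78.0]
ee_rot: [[0.957, -0.289, -0.005], [-0.289, -0.957, 0.029], [-0.013, -0.026, -1.0]]
contact_force: [-0.2, -1.2, 1.2]
opening: 0.317
gripper_force: 40.0
27.934189766421667 [436.04995356 363.68270107  78.04960569]
```

```bash
python3 -m crank '0 0 -2 0;0 0 -5 0;0 0 -8 0;0 0 -10 0;0 0 -10 0' - 55; python3 - <<'E'
from h import *
ct,_=load('top','top0'); print('bottle',onz(ct,250,119,170),'cup',onz(ct,321,128,95))
print(H(-22,225,60)); go(H(-22,225,178),-92.4); go(H(-22,225,60),-92.4)
E
```

```text
t: 16.9
tcp_pos: [436.7, 361.1, 178.6]
ee_rot: [[0.957, -0.289, -0.004], [-0.289, -0.957, 0.031], [-0.013, -0.028, -1.0]]
contact_force: [0.0, 0.3, -2.8]
opening: 0.313
gripper_force: 55.0
bottle [783.86780175  36.19663205 170.        ] cup [ 782.89899598 -180.81984487   95.        ]
[np.float64(534.241319826895), np.float64(175.52390115428554), 60]
row: 14.69 14.94 -0.55 1.320 n>=7.1 phi -16.8
row: 14.85 15.28 11.24 1.320 n>=7.1 phi -16.8
```

```bash
python3 -m crank '1.8 1.9 0 .165;3.6 3.8 0 .33;5.5 5.7 0 .495;7.3 7.5 0 .66;9.2 9.4 0 .825;11 11.3 0 .99;12.9 13.1 0 1.155;14.7 15 0 1.32' | head -2; python3 -m crank '0 0 3 0;0 0 7 0;0 0 11 0;0 0 11 0;0 0 11 0'; python3 - <<'E'
from h import *
o=ctrl.get_obs(); p=np.array(o['tcp_pos']);R=np.array(o['ee_rot'])
ct,it=snap('top','top9'); cs,s=snap('side','side9'); cw,w=snap('wrist','w9')
for nm,x in(('tip',155),('mid',90),('handle',0)):
    P=p-34*R[:,2]+x*R[:,0]; print(nm,P.round(1),[np.round(proj(c,P),1) for c in(ct,cs,cw)])
for x in(-22,40,102): print('bore',np.round(H(x,40,59),1),np.round(proj(cs,H(x,40,59)),1))
a=cv2.resize(it[120:260,225:325],None,fx=4,fy=4); b=cv2.resize(s[150:290,200:300],None,fx=4,fy=4)
cv2.imwrite('pics/c9.png',np.hstack([a,b])[:,:,::-1])
E
```

```text
t: 17.9
tcp_pos: [533.1, 173.4, 169.6]
t: 18.52
tcp_pos: [534.0, 178.0, 62.5]
ee_rot: [[-0.042, -0.999, -0.005], [-0.999, 0.041, 0.029], [-0.028, 0.006, -1.0]]
contact_force: [-0.1, 0.9, -1.1]
opening: 0.312
gripper_force: 55.0
tip [527.7  22.3  92.1] [array([253.4, 209.3]), array([278.9, 208.5]), array([252.9, -59.7])]
mid [530.4  87.2  93.9] [array([232., 208.]), array([268.1, 228.3]), array([252.8,  76.6])]
handle [534.1 177.1  96.5] [array([202.3, 206.1]), array([251.4, 259.1]), array([252.6, 234. ])]
bore [526.5  -9.3  59. ] [283.3 208.1]
bore [588.4 -11.9  59. ] [260.4 200.9]
bore [650.4 -14.5  59. ] [238.3 193.9]
```

View pics/c9.png

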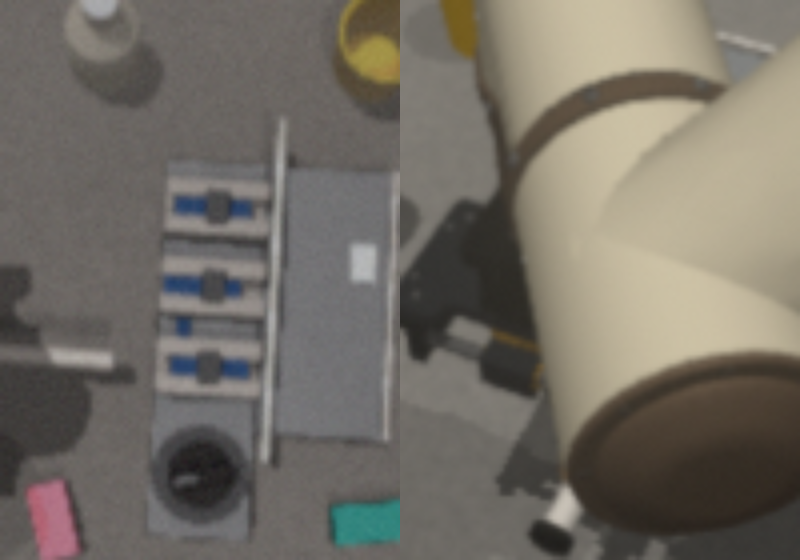

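The top view shows the rod tip at (253,210) against a prediction of (253.4,209.3), in line with tube 1 at (277,212). I lower it and push.

```bash
python3 - <<'E'
from h import *
go(H(-22,220,26),-92.4);go(H(-22,93,26),-92.4)
E
```

```text
row: 0.90 -0.02 3.74 0.000 n>=0.6 phi -92.4
row: 13.60 -0.01 3.35 0.000 n>=2.2 phi -92.4
```

```bash
python3 -m crank '0 0 2 0;.9 0 3.7 0;.9 0 3.7 0;.9 0 3.7 0'|grep -E 'tcp|cont'; python3 -m crank '2 0 -.05 0;4 0 -.1 0;5 0 -.15 0;6 0 -.2 0;7 0 -.2 0'|grep -E 'tcp|cont|open'; python3 -m crank '1 0 0 0;2 0 -.05 0;3 0 -.1 0;4 0 -.1 0;5 0 -.15 0;5.7 0 -.2 0;5.7 0 -.2 0;5.7 0 -.2 0'|grep -E 'tcp|cont|open'
```

```text
tcp_pos: [533.8, 170.5, 26.1]
contact_force: [0.4, 0.2, -1.7]
tcp_pos: [530.1, 99.2, 25.2]
contact_force: [0.5, -0.3, -1.6]
opening: 0.312
tcp_pos: [527.5, 43.0, 25.1]
contact_force: [-0.6, 0.4, -1.6]
opening: 0.317
```

```bash
cat >> h.py <<'E'
def blue(im): 
    h=cv2.cvtColor(im,cv2.COLOR_RGB2HSV); return cv2.inRange(h,(105,110,50),(128,255,255))
def blobs(n,f,lo=8):
    ci,im=snap(n,f); k,_,st,c=cv2.connectedComponentsWithStats(blue(im))
    R=[]
    for i in range(1,k):
        if st[i,4]>=lo: 
            P=onz(ci,*c[i],69)[:2]-O; a=np.radians(HY); q=(P@[np.cos(a),np.sin(a)],P@[-np.sin(a),np.cos(a)])
            if abs(q[0])<200 and abs(q[1])<200: print(c[i].round(1),st[i,2:].tolist(),'head xy',np.round(q))
E
python3 -m crank '-3 0 .1 0;-6 0 .2 0;-9 0 .3 0;-12.7 0 .35 0;-12.7 0 .35 0'|grep -E 'tcp|cont|open'; python3 - <<'E'
from h import *
blobs('top','top10'); go(H(40,220,26),-92.4);go(H(40,93,26),-92.4)
E
```

```text
tcp_pos: [533.3, 172.6, 25.3]
contact_force: [0.1, 0.3, -2.3]
opening: 0.318
[272. 171.] [7, 3, 21] head xy [102.  22.]
[284.6 171.8] [4, 3, 10] head xy [102. -17.]
[270.1 190.9] [9, 4, 27] head xy [39. 24.]
[282.5 191.6] [4, 4, 11] head xy [ 40. -14.]
[306.4 213.7] [20, 10, 169] head xy [-24. -92.]
row: 0.06 -6.35 -0.14 0.002 n>=1.0 phi -92.3
row: 12.76 -6.33 -0.50 0.002 n>=2.3 phi -92.3
```

Plug 1 is on the shelf. Now tube 2, then tube 3.

```bash
python3 -m crank '0 -3 0 0;0 -6.3 -.1 0;0 -6.3 -.1 0'|grep -E 'tcp'; python3 -m crank '2 0 -.05 0;4 0 -.1 0;5 0 -.15 0;6 0 -.2 0;7 0 -.2 0'|grep -E 'tcp|cont|open'; python3 -m crank '1 0 0 0;2 0 -.05 0;3 0 -.1 0;4 0 -.1 0;5 0 -.15 0;5.7 0 -.2 0;5.7 0 -.2 0;5.7 0 -.2 0'|grep -E 'tcp|cont|open';python3 -m crank '-3 0 .1 0;-6 0 .2 0;-9 0 .3 0;-12.7 0 .35 0;-12.7 0 .35 0'|grep -E 'tcp|cont|open'; python3 - <<'E'
from h import *
blobs('top','top11'); go(H(102,220,26),-92.4);go(H(102,93,26),-92.4)
E
```

```text
tcp_pos: [597.4, 166.2, 25.4]
tcp_pos: [591.8, 96.1, 26.0]
contact_force: [0.3, 0.5, -1.0]
opening: 0.316
tcp_pos: [590.4, 40.3, 26.2]
contact_force: [0.1, 0.2, -2.1]
opening: 0.315
tcp_pos: [596.0, 170.0, 26.3]
contact_force: [-0.0, -0.2, -2.2]
opening: 0.319
[272.2 171. ] [7, 3, 20] head xy [102.  21.]
[284.7 171.8] [4, 3, 10] head xy [102. -18.]
[307.3 193.7] [18, 10, 170] head xy [ 38. -92.]
[306.4 213.7] [20, 10, 171] head xy [-24. -92.]
row: 0.07 -6.26 -0.03 0.002 n>=1.0 phi -92.3
row: 12.77 -6.23 -0.40 0.002 n>=2.3 phi -92.3
```

```bash
python3 -m crank '0 -3 0 0;0 -6.2 0 0;0 -6.2 0 0'|grep -E 'tcp'; python3 -m crank '2 0 -.05 0;4 0 -.1 0;5 0 -.15 0;6 0 -.2 0;7 0 -.2 0'|grep -E 'tcp|cont|open'; python3 -m crank '1 0 0 0;2 0 -.05 0;3 0 -.1 0;4 0 -.1 0;5 0 -.15 0;5.7 0 -.2 0;5.7 0 -.2 0;5.7 0 -.2 0'|grep -E 'tcp|cont|open';python3 -m crank '-3 0 .1 0;-6 0 .2 0;-9 0 .3 0;-12.7 0 .35 0;-12.7 0 .35 0'|grep -E 'tcp|cont|open'; python3 - <<'E'
from h import *
blobs('top','top12'); o=ctrl.get_obs();print(o['t'],o['tcp_pos'])
go([436.4,361.8,178],-16.8)
E
```

```text
tcp_pos: [659.2, 163.3, 25.3]
tcp_pos: [653.9, 93.6, 26.3]
contact_force: [0.1, 0.3, -1.5]
opening: 0.316
tcp_pos: [652.3, 37.7, 26.2]
contact_force: [0.3, -0.7, -2.0]
opening: 0.316
tcp_pos: [657.8, 167.7, 26.3]
contact_force: [1.2, -1.2, -2.3]
opening: 0.318
[308.5 174. ] [18, 11, 170] head xy [100. -92.]
[307.4 193.7] [19, 10, 171] head xy [ 38. -92.]
[306.4 213.7] [20, 10, 172] head xy [-24. -92.]
26.825 [657.38186126 166.20019974  26.17607472]
row: -19.10 22.95 -14.49 -1.317 n>=7.0 phi -92.3
```

All three plugs are on the shelf at head y −92. Now I hang the rod back.

```bash
python3 -m crank '-1 0 -5 0;-2 0 -10 0;-2 0 -14.5 0;-4.3 3 -14.5 -.165;-6.5 6.5 -14.5 -.33;-8.7 10 -14.5 -.495;-11 13.2 -14.5 -.66;-13 16 -14.5 -.825'|grep -E 'tcp'; python3 - <<'E'
from h import *
go([436.4,361.8,178],-16.8)
E
```

```text
tcp_pos: [502.8, 296.6, 176.1]
row: -9.30 0.06 0.04 -0.490 n>=2.6 phi -44.9
```

```bash
python3 -m crank '-3 0 0 -.165;-6 0 0 -.33;-9.3 0 0 -.49;-9.3 0 0 -.49;-9.3 0 0 -.49'|grep -E 'tcp|rot'; python3 - <<'E'
from h import *
o=ctrl.get_obs(); p=np.array(o['tcp_pos']);R=np.array(o['ee_rot'])
ct,it=snap('top','top13'); ci,w=snap('wrist','w13')
P=lambda x:p-34*R[:,2]+x*R[:,0]
print('tip pred',proj(ct,P(155)),'handle',proj(ct,P(0)),p)
# bright shaft in top
h=cv2.cvtColor(it,cv2.COLOR_RGB2HSV); m=((h[:,:,1]<45)&(h[:,:,2]>150)).astype('uint8'); m[:, :120]=0;m[:,180:]=0;m[:170]=0;m[260:]=0
ys,xs=np.nonzero(m);print(len(xs), ys.min() if len(ys) else 0, [(y,xs[ys==y].mean().round(1)) for y in sorted(set(ys))][::5])
go([436.1,363.7,178],-16.8)
E
```

```text
tcp_pos: [438.6, 362.0, 178.3]
ee_rot: [[0.955, -0.295, -0.006], [-0.295, -0.955, 0.028], [-0.014, -0.025, -1.0]]
tip pred (np.float64(145.47719122058152), np.float64(183.14307624396915)) handle (np.float64(125.3214757216511), np.float64(237.56536389007374)) [438.60772764 361.98159007 178.26979319]
92 184 [(np.int64(184), np.float64(144.0)), (np.int64(189), np.float64(142.0)), (np.int64(194), np.float64(141.0)), (np.int64(199), np.float64(138.5)), (np.int64(204), np.float64(136.5)), (np.int64(209), np.float64(134.5)), (np.int64(214), np.float64(132.5)), (np.int64(219), np.float64(130.5))]
row: -0.32 -0.09 0.03 -0.007 n>=0.1 phi -17.2
```

```bash
python3 -m crank '-.3 -.1 0 -.007;-.3 -.1 2 -.007;-.3 -.1 4 -.007;-.3 -.1 5.5 -.007;-.3 -.1 6 -.007;-.3 -.1 6 -.007'|grep -E 'tcp|cont'; python3 - <<'E'
from h import *
go([436.1,363.5,78],-16.8)
E
```

```text
tcp_pos: [435.7, 366.4, 118.4]
contact_force: [-1.3, -0.4, -2.2]
row: 0.17 0.37 4.03 0.002 n>=0.6 phi -16.7
```

```bash
python3 -m crank '.17 .3 0 0;.17 .35 0 0;.17 .35 1 0;.17 .35 2 0;.17 .35 2 0'|grep -E 'tcp|cont'; python3 -m crank '0 0 .5 0;0 0 1 0;0 0 1.5 0;0 0 2 0;0 0 2 0;0 0 2 0'|grep -E 'tcp|cont|open'; python3 - <<'E'
from h import *
go([436.1,363.5,78],-16.8)
E
```

```text
tcp_pos: [435.3, 362.3, 96.7]
contact_force: [-0.0, 0.3, -2.0]
tcp_pos: [435.9, 363.7, 78.3]
contact_force: [0.4, -0.8, -2.6]
opening: 0.32
row: 0.02 0.01 0.03 0.002 n>=0.0 phi -16.7
```

```bash
python3 -m crank '0 0 .15 0;0 0 .15 0;0 0 .15 0'|grep -E 'tcp|cont|open'; python3 -m crank '0 0 0 0;0 0 0 0;0 0 0 0;0 0 0 0;0 0 -3 0;0 0 -8 0;0 0 -14 0;0 0 -20 0' 5.5|grep -E 'tcp|cont|open'; python3 - <<'E'
from h import *
go([344,392,318],-16.8)
E
```

```text
tcp_pos: [436.1, 363.7, 77.9]
contact_force: [-2.0, -1.0, 4.9]
opening: 0.315
tcp_pos: [436.9, 357.7, 278.5]
contact_force: [0.4, 1.7, 0.0]
opening: 0.634
row: -9.93 -0.73 -3.80 0.003 n>=1.7 phi -16.7
```

```bash
python3 -m crank '-5 -.4 -2 0;-9.9 -.7 -3.8 0;-9.9 -.7 -3.8 0;-9.9 -.7 -3.8 0'|grep -E 'tcp'; python3 - <<'E'
from h import *
c0,a=load('wrist','w7'); c1,b=snap('wrist','w14')
R=(slice(0,160),slice(215,295))
print('M diff',(np.array(c1['world_from_camera'])[:3,3]-np.array(c0['world_from_camera'])[:3,3]).round(1))
print('mean diff',np.abs(a[R].astype(int)-b[R]).mean())
for im in(a,b):
    h=cv2.cvtColor(im,cv2.COLOR_RGB2HSV); m=((h[:,:,1]<40)&(h[:,:,2]>195)).astype('uint8')
    out=[]
    for v in(5,20,35,60,125,135):
        x=np.nonzero(m[v,235:280])[0]+235; out.append((v,x.mean().round(1) if len(x) else None,len(x)))
    hd=cv2.inRange(h,(8,60,150),(25,150,255)); hd[:,:235]=0;hd[:,280:]=0;hd[170:]=0; ys,xs=np.nonzero(hd); print(out,'handle',len(xs),ys.mean().round(1),xs.mean().round(1))
# tub
ct,it=snap('top','top14'); h=cv2.cvtColor(it,cv2.COLOR_RGB2HSV); m=cv2.inRange(h,(0,150,60),(6,255,255))|cv2.inRange(h,(174,150,60),(180,255,255))
k,_,st,c=cv2.connectedComponentsWithStats(m)
for i in range(1,k):
    if st[i,4]>200: print(c[i],st[i])
E
```

```text
tcp_pos: [344.3, 391.8, 315.8]
M diff [-0.   0.2 -1.9]
mean diff 4.168671875
[(5, np.float64(255.3), 9), (20, np.float64(255.5), 10), (35, np.float64(255.5), 10), (60, np.float64(255.5), 10), (125, np.float64(255.0), 9), (135, np.float64(255.5), 10)] handle 2685 93.0 251.5
[(5, np.float64(256.5), 10), (20, np.float64(256.5), 10), (35, np.float64(256.5), 10), (60, np.float64(256.5), 10), (125, np.float64(256.0), 9), (135, np.float64(256.0), 9)] handle 2743 92.2 251.6
[383.72749541 236.07225964] [ 361  214   46   45 1633]
```

The rod hangs as before: the handle is within 1 px of its start. The tub's rim centre is at (384,236), giving world (456,−376), and it has not moved. Now the plugs.

```bash
python3 - <<'E'
from h import *
print(onz(info('top'),384,236.5,75))
for x in(-24,38,100): print(np.round(H(x,-95,26)))
go(H(-24,-95,200),-92.4)
E
```

```text
[ 454.06203067 -376.33124433   75.        ]
[ 519. -144.   26.]
[ 581. -147.   26.]
[ 643. -149.   26.]
row: 32.23 46.54 9.96 1.321 n>=9.2 phi -16.7
```

```bash
python3 -m crank '3.2 4.7 0 .13;6.4 9.3 0 .26;9.7 14 0 .4;12.9 18.6 0 .53;16.1 23.3 0 .66;19.3 28 1 .79;22.6 32.6 2 .92;25.8 37.2 3 1.06' 5.0|grep tcp;  python3 - <<'E'
from h import *
go(H(-24,-95,150),-92.4)
E
```

```text
tcp_pos: [485.0, -40.3, 272.0]
row: 11.22 -1.11 11.88 0.255 n>=2.6 phi -77.8
```

```bash
python3 -m crank '4 -.4 0 .13;8 -.8 3 .255;11.2 -1.1 7 .255;11.2 -1.1 11.9 .255;11.2 -1.1 11.9 .255;11.2 -1.1 11.9 .255' |grep tcp;  python3 - <<'E'
from h import *
ci,im=snap('wrist','w15'); blobs('wrist','w15')
go(H(-24,-95,26),-92.4)
E
```

```text
tcp_pos: [520.3, -141.6, 152.3]
[130. 186.] [34, 56, 1452] head xy [102. -93.]
[252.9 184.9] [30, 57, 1528] head xy [-23. -95.]
[191.8 196.2] [32, 36, 898] head xy [ 39. -82.]
[225.1 269.3] [13, 9, 108] head xy [7. 2.]
row: 0.68 0.17 12.72 0.007 n>=2.0 phi -92.0
```

```bash
python3 -m crank '.5 .1 5 .007;.5 .1 10 .007;.5 .1 12.7 .007;.5 .1 12.7 .007;.5 .1 12.7 .007' |grep -E 'tcp|cont'; python3 -m crank '0 0 0 0;0 0 0 0;0 0 0 0;0 0 0 0' 0 30|grep -E 'open|force';  python3 -m crank '0 0 -4 0;0 0 -9 0;0 0 -14 0;0 0 -14 0'|grep -E 'open|force|tcp'; python3 - <<'E'
from h import *
go([455,-376,150],-92.4)
E
```

```text
tcp_pos: [519.4, -142.1, 26.0]
contact_force: [0.4, 0.1, 0.5]
contact_force: [-0.9, 0.3, 5.2]
opening: 0.352
gripper_force: 30.0
tcp_pos: [520.7, -146.6, 168.0]
contact_force: [-0.7, 0.2, -0.8]
opening: 0.35
gripper_force: 30.0
row: 23.24 5.62 1.14 0.000 n>=3.8 phi -92.4
```

```bash
python3 -m crank '5 1.2 0 0;10.5 2.5 0 0;16 4 0 0;21 4.5 0 0;23.2 4.5 2 0;23.2 4.5 6 0;23.2 4.5 6 0' |grep -E 'tcp|open'; python3 - <<'E'
from h import *
ct,it=snap('top','top16');h=cv2.cvtColor(it,cv2.COLOR_RGB2HSV); m=cv2.inRange(h,(0,150,60),(6,255,255))|cv2.inRange(h,(174,150,60),(180,255,255))
k,_,st,c=cv2.connectedComponentsWithStats(m)
for i in range(1,k):
    if st[i,4]>100: print(c[i],st[i])
go([470,-376,25],-92.4)
E
```

```text
tcp_pos: [459.4, -372.5, 92.7]
opening: 0.355
row: 0.41 -0.95 7.02 -0.001 n>=1.1 phi -92.4
```

```bash
python3 - <<'E'
from h import *
ci,im=snap('wrist','w17');h=cv2.cvtColor(im,cv2.COLOR_RGB2HSV); m=cv2.inRange(h,(0,150,50),(6,255,255))|cv2.inRange(h,(174,150,50),(180,255,255))
ys,xs=np.nonzero(m);print(len(xs),xs.min(),xs.max(),ys.min(),ys.max())
print('pred',[np.round(proj(ci,[454+70*a,-376+70*b,75])) for a,b in((1,0),(-1,0),(0,-1),(0,1))])
E
```

```text
11021 172 344 111 275
pred [array([173., 208.]), array([349., 201.]), array([258., 113.]), array([263., 281.])]
```

```bash
python3 -m crank '.4 -.9 0 0;.4 -.9 3 0;.4 -.9 6 0;.4 -.9 7 0;.4 -.9 7 0' |grep -E 'tcp|cont'; python3 -m crank '0 0 0 0;0 0 0 0;0 0 0 0;0 0 -4 0;0 0 -9 0;0 0 -14 0' 4.5|grep -E 'open|cont|tcp'; python3 - <<'E'
from h import *
go(H(38,-95,150),-92.4)
E
```

```text
tcp_pos: [472.2, -376.9, 27.9]
contact_force: [-0.1, -0.4, -0.2]
tcp_pos: [472.0, -380.6, 169.0]
contact_force: [0.5, -0.8, 0.0]
opening: 0.514
row: -23.77 -9.90 2.51 -0.000 n>=4.1 phi -92.4
```

```bash
python3 -m crank '-5.5 -2.3 0 0;-11 -4.6 0 0;-17 -7 0 0;-22 -9.3 0 0;-23.8 -9.9 2 0;-23.8 -9.9 2.5 0;-23.8 -9.9 2.5 0' 5.0|grep tcp;  python3 - <<'E'
from h import *
blobs('wrist','w18')
go(H(38,-95,26),-92.4)
E
```

```text
tcp_pos: [580.6, -147.0, 148.3]
[188.  198.3] [34, 56, 1044] head xy [101. -85.]
[258.5 169.9] [5, 6, 8] head xy [  31. -114.]
[249.2 195.4] [30, 49, 1182] head xy [ 40. -88.]
[277.  273.5] [13, 8, 104] head xy [10.  1.]
row: 0.28 -0.07 12.28 -0.001 n>=2.0 phi -92.5
```

```bash
python3 -m crank '.2 -.1 5 0;.2 -.1 10 0;.2 -.1 12.3 0;.2 -.1 12.3 0;.2 -.1 12.3 0' |grep -E 'tcp|cont'; python3 -m crank '0 0 0 0;0 0 0 0;0 0 0 0;0 0 0 0' 0 30|grep -E 'open|force';  python3 -m crank '0 0 -4 0;0 0 -9 0;0 0 -14 0;0 0 -14 0'|grep -E 'open|force|tcp'; python3 - <<'E'
from h import *
go([440,-376,130],-92.4)
E
```

```text
tcp_pos: [582.5, -145.8, 27.1]
contact_force: [0.7, -0.7, 1.4]
contact_force: [0.2, 0.1, 4.6]
opening: 0.354
gripper_force: 30.0
tcp_pos: [584.8, -149.3, 170.1]
contact_force: [0.5, 0.3, -0.3]
opening: 0.35
gripper_force: 30.0
row: 23.35 13.54 3.32 0.000 n>=4.4 phi -92.4
```

```bash
python3 -m crank '5.5 3.2 0 0;11 6.4 0 0;16.5 9.6 0 0;22 12.8 0 0;23.3 13.5 2 0;23.3 13.5 6 0;23.3 13.5 6 0' |grep -E 'tcp|open|force'; python3 - <<'E'
from h import *
ci,im=snap('wrist','w19');h=cv2.cvtColor(im,cv2.COLOR_RGB2HSV); m=cv2.inRange(h,(0,150,50),(6,255,255))|cv2.inRange(h,(174,150,50),(180,255,255))
ys,xs=np.nonzero(m);print(len(xs),xs.min(),xs.max(),ys.min(),ys.max())
print('pred',[np.round(proj(ci,[456+70*a,-377+70*b,75])) for a,b in((1,0),(-1,0),(0,-1),(0,1))])
go([442,-376,27],-92.4)
E
```

```text
tcp_pos: [433.5, -372.5, 95.3]
contact_force: [0.0, -0.8, -0.5]
opening: 0.354
gripper_force: 30.0
7195 135 310 112 277
pred [array([135., 207.]), array([311., 199.]), array([216., 111.]), array([229., 281.])]
row: 0.43 -0.73 7.07 -0.000 n>=1.1 phi -92.4
```

```bash
python3 -m crank '.4 -.7 0 0;.4 -.7 3 0;.4 -.7 6 0;.4 -.7 7 0;.4 -.7 7 0' |grep -E 'tcp|cont'; python3 -m crank '0 0 0 0;0 0 0 0;0 0 0 0;0 0 -4 0;0 0 -9 0;0 0 -14 0' 4.4|grep -E 'open|cont|tcp'; python3 - <<'E'
from h import *
go(H(100,-95,150),-92.4)
E
```

```text
tcp_pos: [444.3, -376.8, 30.1]
contact_force: [-0.1, 0.5, -0.8]
tcp_pos: [444.0, -380.5, 171.2]
contact_force: [0.6, -0.8, 0.3]
opening: 0.502
row: -23.87 -18.90 2.67 -0.000 n>=4.9 phi -92.4
```

```bash
python3 -m crank '-4.8 -3.8 0 0;-9.6 -7.6 0 0;-14.4 -11.4 0 0;-19.2 -15.2 0 0;-23.9 -18.9 0 0;-23.9 -18.9 2.6 0;-23.9 -18.9 2.6 0;-23.9 -18.9 2.6 0' 5.0|grep tcp;  python3 - <<'E'
from h import *
blobs('wrist','w20')
go(H(100.5,-95,26),-92.4)
E
```

```text
tcp_pos: [643.1, -149.8, 149.9]
[244.  171.1] [11, 4, 34] head xy [ 108. -113.]
[248.8 199.1] [29, 40, 836] head xy [103. -84.]
row: 0.29 -0.06 12.43 -0.001 n>=2.0 phi -92.5
```

```bash
python3 -m crank '.2 -.15 5 0;.2 -.15 10 0;.2 -.15 12.4 0;.2 -.15 12.4 0;.2 -.15 12.4 0' |grep -E 'tcp|cont'; python3 -m crank '0 0 0 0;0 0 0 0;0 0 0 0;0 0 0 0' 0 30|grep -E 'open|force';  python3 -m crank '0 0 -4 0;0 0 -9 0;0 0 -14 0;0 0 -14 0'|grep -E 'open|force|tcp'; python3 - <<'E'
from h import *
ct,it=snap('top','top21');h=cv2.cvtColor(it,cv2.COLOR_RGB2HSV); m=cv2.inRange(h,(0,150,60),(6,255,255))|cv2.inRange(h,(174,150,60),(180,255,255))
m[300:]=0;ys,xs=np.nonzero(m);print(xs.min(),xs.max(),ys.min(),ys.max())
b=blue(it)[210:265,355:415];k,_,st,c=cv2.connectedComponentsWithStats(b);print([(st[i].tolist(),(c[i]+[355,210]).round(1)) for i in range(1,k)])
go([456,-377,150],-92.4)
E
```

```text
tcp_pos: [645.2, -148.3, 27.2]
contact_force: [0.5, 0.1, 0.5]
contact_force: [-0.5, 1.1, 3.1]
opening: 0.355
gripper_force: 30.0
tcp_pos: [647.4, -152.0, 170.3]
contact_force: [-0.2, -0.3, -0.8]
opening: 0.352
gripper_force: 30.0
361 406 214 258
[([14, 16, 19, 9, 155], array([377.9, 230.2])), ([15, 30, 19, 10, 156], array([379.1, 244.6]))]
row: 23.37 17.97 1.06 -0.000 n>=4.7 phi -92.4
```

```bash
python3 -m crank '4.8 3.6 0 0;9.5 7.2 0 0;14.2 10.8 0 0;18.5 14.4 0 0;22.2 18 0 0;22.2 18 6 0;22.2 18 6 0' |grep -E 'tcp|open|force'; python3 - <<'E'
from h import *
ci,im=snap('wrist','w22');h=cv2.cvtColor(im,cv2.COLOR_RGB2HSV); m=cv2.inRange(h,(0,150,50),(6,255,255))|cv2.inRange(h,(174,150,50),(180,255,255))
ys,xs=np.nonzero(m);print(len(xs),xs.min(),xs.max(),ys.min(),ys.max())
print('pred',[np.round(proj(ci,[456+70*a,-377+70*b,75])) for a,b in((1,0),(-1,0),(0,-1),(0,1))])
go([456,-366,34],-92.4)
E
```

```text
tcp_pos: [449.8, -361.7, 94.1]
contact_force: [0.8, -0.1, -0.3]
opening: 0.355
gripper_force: 30.0
7330 155 329 96 264
pred [array([152., 194.]), array([333., 186.]), array([237.,  95.]), array([247., 270.])]
row: 0.46 -0.41 6.32 -0.001 n>=1.0 phi -92.4
```

```bash
python3 -m crank '.4 -.4 0 0;.4 -.4 3 0;.4 -.4 5.5 0;.4 -.4 6 0;.4 -.4 6 0' |grep -E 'tcp|cont'; python3 -m crank '0 0 0 0;0 0 0 0;0 0 0 0;0 0 -4 0;0 0 -9 0;0 0 -14 0' 4.6|grep -E 'open|cont|tcp'; python3 - <<'E'
from h import *
go(H(-105,0,150),-78)
E
```

```text
tcp_pos: [459.8, -366.8, 41.0]
contact_force: [-0.6, 0.1, -0.6]
tcp_pos: [458.9, -370.4, 181.3]
contact_force: [1.3, -0.1, -0.7]
opening: 0.525
row: -32.26 3.04 4.07 -0.252 n>=5.2 phi -92.4
```

```bash
python3 -m crank '-5.5 .5 0 -.05;-11 1 0 -.1;-16.5 1.5 0 -.15;-22 2 0 -.2;-27.5 2.5 0 -.27;-32.2 3 0 -.27;-32.2 3 4 -.27;-32.2 3 4 -.27' 3.2|grep tcp; python3 - <<'E'
from h import *
ci,im=snap('wrist','w23'); print('knob pred',[np.round(proj(ci,H(-105,0,z))) for z in(50,82)])
c=im[120:240,190:320];h=cv2.cvtColor(im,cv2.COLOR_RGB2HSV)
cv2.imwrite('pics/c23.png',im[60:280,120:400,::-1])
ct,it=snap('top','top23')
b=blue(it)[205:270,350:420];k,_,st,cc=cv2.connectedComponentsWithStats(b);print([(st[i].tolist(),(cc[i]+[350,205]).round(1)) for i in range(1,k)])
go(H(-105,0,42),-76.9)
E
```

```text
tcp_pos: [440.2, -46.2, 147.3]
knob pred [array([250., 184.]), array([250., 192.])]
[([19, 21, 20, 24, 417], array([378.7, 237.5]))]
row: 0.18 0.11 10.78 -0.001 n>=1.7 phi -76.9
```

View pics/c23.png

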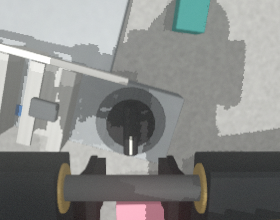

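The knob is at (250,180) full-frame with its bar along the tool x, and all the plugs form one blob in the tub. I descend, grip and turn back.

```bash
python3 -m crank '.2 .1 5 0;.2 .1 9 0;.2 .1 10.8 0;.2 .1 10.8 0;.2 .1 10.8 0' |grep -E 'tcp|cont'; python3 -m crank '0 0 0 0;0 0 0 0;0 0 0 0;0 0 0 0' 0 40|grep -E 'open|force';python3 -m crank '0 0 0 -.16;0 0 0 -.32;0 0 0 -.48;0 0 0 -.64;0 0 0 -.8;0 0 0 -.96;0 0 0 -1.12;0 0 0 -1.3'|grep -E 'open|rot|force'; python3 -m crank '0 0 0 -.03;0 0 0 -.03'|grep -E 'open|rot|force'
```

```text
tcp_pos: [443.1, -45.7, 42.5]
contact_force: [0.6, -0.4, 1.2]
contact_force: [-1.9, -0.1, 5.5]
opening: 0.159
gripper_force: 40.0
ee_rot: [[0.999, -0.036, -0.005], [-0.036, -0.999, 0.029], [-0.006, -0.029, -1.0]]
contact_force: [-0.5, 4.3, 2.0]
opening: 0.159
gripper_force: 40.2
ee_rot: [[1.0, -0.017, -0.005], [-0.017, -0.999, 0.03], [-0.005, -0.029, -1.0]]
contact_force: [-0.7, 2.8, 4.8]
opening: 0.155
gripper_force: 40.5
```

Now I release, lift clear, and check the shutter and tub from above.

```bash
python3 -m crank '0 0 0 0;0 0 0 0;0 0 0 0;0 0 -5 0;0 0 -10 0;0 0 -15 0;0 0 -20 0;0 0 -25 0' 3.4|grep -E 'tcp|cont'; python3 -m crank '-2 3 0 0;-4 6 0 0;-6 10 0 0;-7 15 0 0;-7 20 0 0;-7 25 0 0;-7 25 0 0;-7 25 0 0'|grep tcp; python3 - <<'E'
from h import *
ct,it=snap('top','top24'); print(ctrl.get_obs()['t'])
a=cv2.resize(it[145:265,225:425],None,fx=4,fy=4)
b=cv2.resize(it[180:270,110:190],None,fx=3,fy=4); c=np.zeros((480,240,3),'uint8'); c[:360]=b
cv2.imwrite('pics/c24.png',cv2.resize(np.hstack([a[:,:560],a[:,560:],c])[:,:,::-1],(800,480)) )
E
```

```text
tcp_pos: [442.4, -52.9, 292.4]
contact_force: [0.7, 0.0, 0.1]
tcp_pos: [369.2, -301.5, 283.7]
53.875
```

View pics/c24.png

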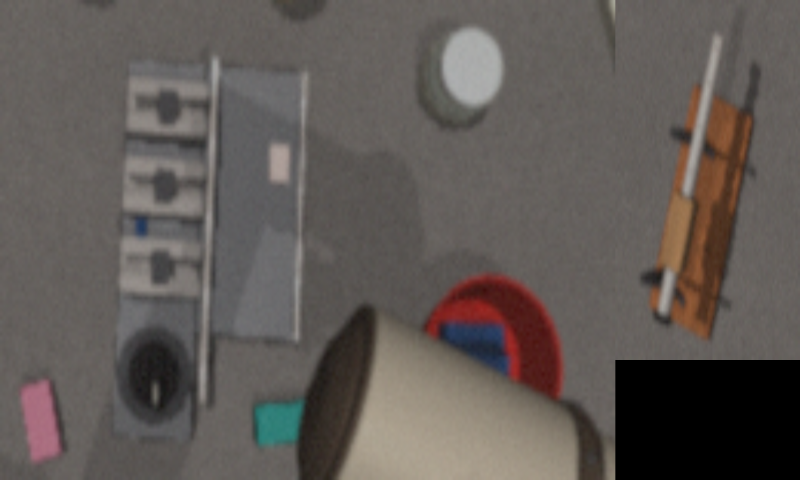

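The tubes are empty, the shutter bar's end is back at row 159 (shut), the rod hangs in both hooks, and the plugs are in the upright tub. I hand the job in.

```bash
python3 -c "
from bench import ctrl
print(ctrl.finish_job())"
```

```text
the job is handed in; nothing more can be done
None
```

The job is handed in at about 54 s: the shutter was opened, all three plugs were pushed out and put in the tub, the rod was hung back in its hooks, and the shutter was shut again. The final top view showed all of this; the hand-in returned no verdict.

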